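# Take the mortise length with a telescoping gauge

## Task

Measure the length of the mortise in the glued-up leg with the larger telescoping gauge from the rack: lower it, still locked short, gently onto the mortise floor, undo its lock knob so the plungers spring out against both ends, and lock it again there. Then draw it straight out without losing the setting and stand it back in the rack's groove, locked and let go. Go easy on the wood and the gauge, never drop the gauge, and leave the other gauge and the tools where they are.

Things in the scene. Friction and masses are not known exactly. Their poses are not given: they have to be found in the camera images.
- gauge_knob (a point): Centre of the knurled round lock knob on top of the larger telescoping gauge (a steel T stood on its head). Knob: 16 mm diameter, 24 mm tall, upright axis; this point is 112 mm above the gauge's foot. z is the gauge's long axis, pointing up.
- gauge_foot (a point): Middle of the flat underside of the same gauge's cross-head. x across the head, y along it, z up the handle. Cross-head: 12 mm wide (x), 50 mm long (y), 12 mm high, its edges rounded 2 mm. Round handle 9 mm in diameter from 12 to 100 mm above the foot, knob from 100 to 124 mm. The gauge weighs about 0.15 to 0.23 kg.
- plunger_a: Tip of the plunger at the head's -y end: a round-ended 8 mm steel rod, its axis 6 mm above the foot. The distance between the tips of plunger_a and plunger_b is the gauge's setting: 52 to 58 mm at the start (locked short), 86 mm when both are fully out. Freed, each plunger is pushed out by a spring of about 2.5 N.
- plunger_b: Tip of the plunger at the head's +y end, likewise.
- lock (a joint): The lock knob's turn: 0 = locked, at its stop (as it starts); turning it counter-clockwise seen from above raises it to its other stop at 1.3 rad = undone. The plungers are free above about 0.75 rad and clamped firmly (against some 8 N) below about 0.4. It takes about 0.1 N m to turn and stays where it is left; past a stop the whole gauge is twisted.
- leg: Fixed glued-up wooden leg on the bench, 58 mm wide (x), 360 long (y, -115 to +245), 70 high; origin on the bench near below the mortise. The mortise is a blind slot straight down from the top, 15 mm wide (x), 62 to 74 long (y), 30 to 50 deep: the depth differs and must be felt (rules call its floor core_floor_c0). A steel bar clamp lies over the leg at y = +185, up to 115 mm above the bench.
- mortise_end_a (a point): Middle of the upper edge of the mortise's end at -y of the leg, level with the leg's upper face (70 mm above the bench). The end goes straight down from here.
- mortise_end_b (a point): The same at the mortise's +y end; the middle of the mortise lies half-way between the two.
- rack: The fixed rack, a dark hardwood block 70 mm wide (x), 200 mm long (y), 40 mm high; origin in the middle of its underside. One groove, 16 mm wide, runs along its whole length (y) at x = 0, open at both ends, its floor 15 mm above the bench. Both gauges stand in it on their heads, upright, about 50 mm either side of the middle, in either order.
- small_gauge: The smaller gauge in the same groove, 88 mm tall with a head 30 mm long: leave it alone. Origin at its foot.
- hammer: A claw hammer lying on the bench beyond the leg: leave it alone.
- chisel: A bench chisel with a wooden handle, lying on the bench to the right of the rack, about 260 mm long: leave it alone.
- rail: A piece of rail with a tenon, 200 x 80 x 45 mm, lying on the bench: leave it alone.
Mind the look-alikes: they are no part of the job. Leave any turquoise look-alike of the part that bears gauge_knob alone.

How it is judged (in metres and radians):
On the way, in this order (a step that is already met when the one before it is completed fails the run):
1. the gauge, still locked short, stands on the mortise floor (z of gauge_foot in the frame of leg below 0.0415 m and x of gauge_foot in the frame of leg between -0.004 and 0.004 m and y of gauge_foot in the frame of leg between -0.02 and 0.02 m and angle between gauge_foot's own z axis and vertical below 0.09 rad and value of joint lock below 0.2 rad and distance between plunger_a and plunger_b below 0.0605 m and contact force between gauge and core_floor_c0 above 0.8 N), for 0.2 s.
2. the lock is undone in the mortise and both plungers press on the mortise ends (z of gauge_foot in the frame of leg below 0.0415 m and x of gauge_foot in the frame of leg between -0.004 and 0.004 m and y of gauge_foot in the frame of leg between -0.02 and 0.02 m and angle between gauge_foot's own z axis and vertical below 0.09 rad and value of joint lock above 0.5 rad and contact force between each of plunger_a, plunger_b and leg above 0.8 N), for 0.2 s.
3. the gauge is locked again while it still spans the mortise (z of gauge_foot in the frame of leg below 0.0415 m and x of gauge_foot in the frame of leg between -0.004 and 0.004 m and y of gauge_foot in the frame of leg between -0.02 and 0.02 m and angle between gauge_foot's own z axis and vertical below 0.09 rad and value of joint lock below 0.4 rad and contact force between any of plunger_a, plunger_b and leg above 0.3 N), for 0.2 s.
4. the gauge is drawn up out of the mortise (z of gauge_foot in the frame of leg above 0.072 m and value of joint lock below 0.4 rad and distance between plunger_a and plunger_b between 0.0605 and 0.0755 m), for 0.1 s.
At the end, for the whole second after the job is handed in: Gauge standing in the rack's groove, foot on the groove floor (within 2.5 mm, tilt under 0.17 rad), let go and at rest, its lock knob locked (joint below 0.4 rad), plunger tips 60.5 to 75.5 mm apart as locked in the mortise (value of joint lock below 0.4 rad and distance between plunger_a and plunger_b between 0.0605 and 0.0755 m and x of gauge_foot in the frame of rack between -0.006 and 0.006 m and y of gauge_foot in the frame of rack between -0.085 and 0.085 m and z of gauge_foot in the frame of rack below 0.0175 m and angle between gauge_foot's own z axis and vertical below 0.17 rad and linear speed of gauge below 0.02 m/s and contact force between the fingers and gauge below 0.1 N); the robot touches nothing.
It fails at once if the gauge is pressed against the leg with more than 40 N (contact force between gauge and leg above 40 N).
It fails at once if the gauge is dropped (moves faster than 0.15 m/s while no finger touches it) (contact force between the fingers and gauge below 0.01 N and linear speed of gauge above 0.15 m/s).
It fails at once if the smaller gauge, hammer, chisel or rail is moved more than 15 mm (distance of any of small_gauge, hammer, chisel, rail from where it was at the start of the episode above 0.015 m).
It also fails if it takes over 64 s, if anything falls off the work surface, if the arm or the gripper's body presses on something with over 40 N, if the wrist force passes 120 N, or if a joint passes its speed limit or range.

## Robot

A 6-joint arm with a two-finger parallel gripper is mounted at the origin on the work surface. World frame = base frame: x ahead of the robot, y to its left, z up, the work surface at z = 0. Lengths are in mm, angles in rad, forces in N, time in s.
With the tool pointing down it reaches from about 300 to 775 mm from the base axis. Payload 14.6 kg.
Tool frame: the origin (TCP) lies at the very end of the fingers, on their centre line; the grasp point (between the pads) lies 19 mm behind it; z points along the fingers, y is the line along which they close (so a half turn about z gives the same grasp; the last joint's range is limited). The gripper opens to 94 mm and grips with 3 to 60 N. Pads are 16 mm wide; open, the fingers measure 119 mm over their backs; the gripper's body (75 mm by 177 mm) begins 78 mm behind the grasp point.
Start: joints at [1.089, 0.3, 1.521, -0, 1.321, -0.067], TCP at [221.65, 503.349, 205.446] pointing down, gripper open.
Joint ranges: [-3.03, 3.03], [-0.79, 2.21], [0.23, 2.52], [-1.04, 4.18], [0, 3.07], [-2.55, 2.55]. Speed limits (rad/s): [2.22, 2.22, 2.57, 3.14, 3.14, 3.14].

## Interface

Orientations are given as [roll, pitch, yaw] about the fixed x, y, z axes, in that order (R = Rz(yaw) Ry(pitch) Rx(roll)).
In Python, from cell import manip, eyes, ticket gives the robot as it stands. The module is installed in compiled form; this text tells all that it offers.
- The arm moves only by the tool arm_command, never from a script. Its argument "plan" is a list of rows, each a list of 5 numbers: the opening, from -1 (shut) to 1 (fully open), then the shift along the tool's x, y, z in m, then the turn about the tool's z in rad. In form: [[jaw, dx, dy, dz, roll], ...]. A call has 1 to 20 rows; each row shifts and turns the commanded pose from where the row before left it, along the tool's axes as they then stand; what a row does not reach is not made up. A row lasts 1/8 s, in which the tool goes at most 62.5 mm and 10.7 degrees, less where a joint would pass 70% of its speed; a pose out of reach is approached as far as the arm can. A call is refused whole if a number of a shift passes 0.0625 or a number of a turn 0.188, either way. A call with a gripper value outside its range is refused whole. The fingers move at their own pace and stop on an object; "newtons" is the grip in N (left out, the last holds). Time passes only in rows, so rows that do not move let the fingers close. It gives the time, the measured TCP pose, the force, the opening and the grip force at its end, in the units of the state.
- manip.read_state(): the state, without advancing time (a new reading comes with each control period).
- eyes.camera(name): name is "scene" or "top" or "wrist"; returns a dict with "img" (384x512x3 uint8, blue, green, red), "z_map" (384x512 float32, mm along the optical axis (not along the pixel's ray), 0 where there is no reading), "fx", "fy", "cx", "cy" (pixels), "dist" ([k1, k2, p1, p2, k3] as OpenCV has them; the pictures are not rectified), "eye" and "orientation" of the camera in the world. Camera axes: x right, y down, z forward; pixel columns grow to the right and rows downward; lengths in mm; the calibration is good to about 2 mm. A picture is of the moment at which its call begins.
- ticket.sign_off(): hands the job in; it is judged then, once.
The state is a dict: "clock": time; "joints": joint angles; "qd": joint speeds; "effort": joint torques, N m; "eef_pos": TCP position; "eef_rot": TCP orientation; "wrist_force": force on the tool from outside, world axes, zero at the start; "moment": the same for the moment, N m; "finger_gap": finger opening in mm; "finger_force": force on a finger pad.
Only numpy, scipy, OpenCV 4.12 (cv2) and the standard library are available. Lean on these libraries where they do the work, as an engineer would, in place of code of your own. Each camera call takes 0.05 s, during which the arm holds its last target. There are 200 camera calls.

## Working session

There is one attempt and no reset: what is moved stays moved. The work goes in short steps, Python scripts to look and compute and a tool call to move; the robot and the scene stay as the last step left them, time stands still between calls to the robot, and variables do not carry over. Pictures are saved under pics/ and viewed, at most 12 in all, crops included, and the job is handed in when it is done.

Besides the shell and the picture viewer there is one more tool, called as a command line: name --pt "numbers of a row" for each row, then --argument value for the rest. arm_command: Moves the arm, as the interface text tells. Its arguments: {"type":"object","properties":{"plan":{"type":"array"},"newtons":{"type":"number"}},"required":["plan"]}

```bash
mkdir -p pics; cat > h.py <<'E'
import numpy as np, cv2
from scipy.spatial.transform import Rotation as R
from cell import manip, eyes, ticket
def shot(n):
    c=eyes.camera(n); c['K']=np.array([[c['fx'],0,c['cx']],[0,c['fy'],c['cy']],[0,0,1.]])
    return c
def rot(c):
    o=np.array(c['orientation'],float)
    return o if o.shape==(3,3) else (R.from_euler('xyz',o).as_matrix() if o.size==3 else R.from_quat(o).as_matrix())
def rays(c,uv):
    p=cv2.undistortPoints(np.array(uv,float).reshape(-1,1,2),c['K'],np.array(c['dist'],float)).reshape(-1,2)
    return np.c_[p,np.ones(len(p))]@rot(c).T
def onplane(c,uv,z):
    d=rays(c,uv); e=np.array(c['eye'],float)
    return e+d*((z-e[2])/d[:,2])[:,None]
def pts(c):
    v,u=np.mgrid[0:384,0:512]; d=rays(c,np.c_[u.ravel(),v.ravel()])
    return (np.array(c['eye'],float)+d*c['z_map'].reshape(-1,1)).reshape(384,512,3)
def proj(c,P):
    r=rot(c).T
    return cv2.projectPoints(np.array(P,float).reshape(-1,3),cv2.Rodrigues(r)[0],-r@np.array(c['eye'],float),c['K'],np.array(c['dist'],float))[0].reshape(-1,2)
E
python3 - <<'E'
from h import *
import pickle
for n in('scene','top'):
    c=shot(n); pickle.dump(c,open(n+'.pkl','wb')); print(n,c['eye'],c['orientation'],c['fx'],c['dist'])
    cv2.imwrite(f'pics/{n}0.png',cv2.resize(c['img'],(800,600)))
print(manip.read_state())
E
```

```text
scene [1159.55454264 -848.60768163  810.88901488] [-2.20278327 -0.00716572  0.67137543] 496.8943701277768 [0.04013618 0.         0.         0.         0.        ]
top [ 327.13986162  -80.23434595 1358.00250279] [-2.97633142  0.01036649 -1.54830023] 464.7132049270808 [0.04742576 0.         0.         0.         0.        ]
{'clock': 0.1, 'joints': array([ 1.08938108e+00,  3.00406421e-01,  1.52153990e+00,  7.35765545e-06,
        1.32071907e+00, -6.65508709e-02]), 'qd': array([-0.00031234,  0.00051648, -0.00189385,  0.00051304,  0.00023146,
       -0.00080474]), 'effort': array([-7.55140377e-05, -5.32656884e+01, -3.53276610e+01,  7.09116552e-02,
        2.35636916e-02, -1.14385380e-04]), 'eef_pos': array([221.54645006, 503.13261587, 204.93923658]), 'eef_rot': array([-3.14052277e+00, -7.84495721e-05,  2.72672641e+00]), 'wrist_force': array([-0.94586539,  0.86556479,  0.89601165]), 'moment': array([0.01015438, 0.03888934, 0.04365993]), 'finger_force': 0.0, 'finger_gap': 94.04856490937915}
```

View pics/top0.png

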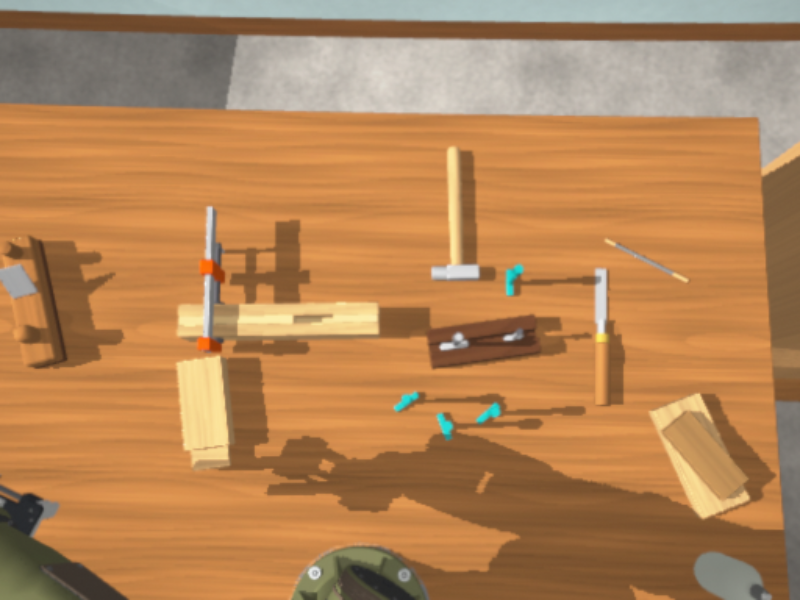

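View pics/scene0.png

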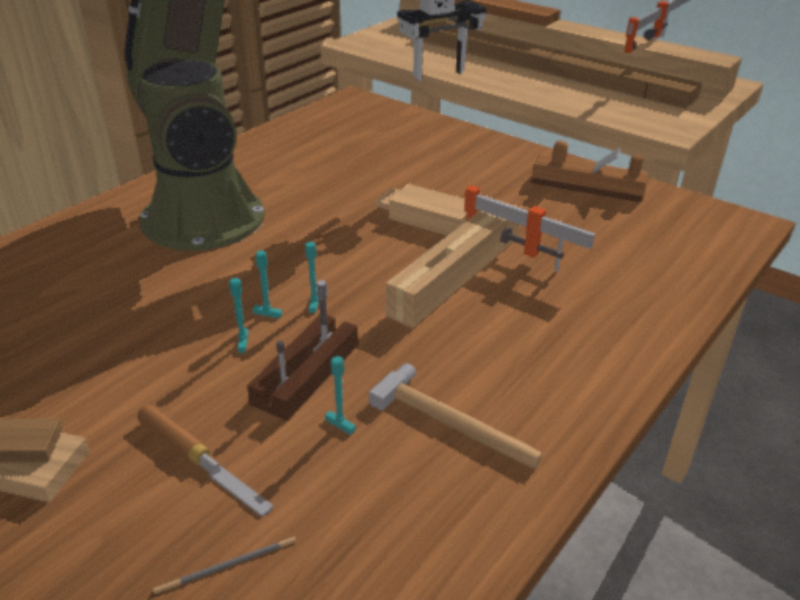

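The top view shows the dark rack at about (483,342), with steel gauges in its groove at about (455,342) and (515,335). Turquoise decoys stand outside it at (513,280), (406,402), (445,425) and (488,412). The leg's mortise is at about (313,317) and its clamp is at the left, on the +y side. The scene view shows the gauge at (322,300) taller than the one at (282,360), so the large gauge is the one at the leg end of the rack. I'll take rough numbers next, then look closer with the wrist camera.

```bash
python3 - <<'E'
from h import *
import pickle
c=pickle.load(open('top.pkl','rb')); s=pickle.load(open('scene.pkl','rb'))
P=pts(c)
A=lambda l:[(np.array(x)*.64) for x in l]
print('mortise',onplane(c,A([(293,318),(332,317)]),70).round(1))
print('leg',onplane(c,A([(178,305),(379,303),(379,335),(178,338)]),70).round(1))
print('rack',onplane(c,A([(429,331),(535,317),(539,352),(433,367)]),40).round(1))
q=P[(P[...,2]>75)&(abs(P[...,0]-430)<80)&(P[...,1]<0)&(P[...,1]>-330)]; print(q.round(0)[::1][:60])
Q=pts(s)
m=(Q[...,2]>60)&(Q[...,0]>330)&(Q[...,1]<0)&(Q[...,1]>-400)&(Q[...,0]<520)
hsv=cv2.cvtColor(s['img'],cv2.COLOR_BGR2HSV); m&=~((hsv[...,1]>120))
n,l,st,ce=cv2.connectedComponentsWithStats(m.astype(np.uint8))
for i in range(1,n):
  if st[i,4]>8: k=Q[l==i]; print(st[i],k.mean(0).round(0),k.max(0).round(0))
cv2.imwrite('pics/crop1.png',np.hstack([cv2.resize(c['img'][190:245,260:350],None,fx=4.4,fy=6),cv2.resize(s['img'][170:270,150:240],(400,330))]))
w=shot('wrist'); st=manip.read_state(); Rt=R.from_euler('xyz',st['eef_rot'])
print('cam in tool',Rt.inv().apply(np.array(w['eye'])-st['eef_pos']),(Rt.inv()*R.from_matrix(rot(w))).as_euler('xyz'),w['fx'])
E
```

```text
mortise [[522.5 129.4  70. ]
 [525.7  59.4  70. ]]
leg [[541.8 336.9  70. ]
 [553.  -24.3  70. ]
 [494.9 -25.9  70. ]
 [482.1 332.5  70. ]]
rack [[ 508.1 -116.    40. ]
 [ 538.1 -309.4   40. ]
 [ 473.9 -316.1   40. ]
 [ 442.4 -124.3   40. ]]
[[ 508. -271.  101.]
 [ 505. -264.  105.]
 [ 505. -267.  105.]
 [ 505. -270.  107.]
 [ 505. -273.  103.]
 [ 502. -265.  103.]
 [ 502. -267.  104.]
 [ 502. -270.  106.]
 [ 503. -273.  102.]
 [ 493. -157.  133.]
 [ 493. -159.  138.]
 [ 492. -162.  141.]
 [ 500. -265.   99.]
 [ 499. -267.  104.]
 [ 500. -270.  102.]
 [ 500. -273.  102.]
 [ 490. -154.  137.]
 [ 489. -157.  141.]
 [ 489. -159.  142.]
 [ 489. -162.  142.]
 [ 489. -164.  142.]
 [ 490. -167.  138.]
 [ 499. -268.   83.]
 [ 497. -268.  102.]
 [ 498. -271.   98.]
 [ 487. -154.  139.]
 [ 486. -156.  144.]
 [ 487. -159.  141.]
 [ 487. -162.  142.]
 [ 487. -165.  138.]
 [ 487. -167.  138.]
 [ 487. -153.  116.]
 [ 484. -154.  140.]
 [ 484. -157.  139.]
 [ 484. -159.  140.]
 [ 484. -162.  141.]
 [ 484. -165.  141.]
 [ 485. -167.  138.]
 [ 484. -153.  120.]
 [ 482. -154.  135.]
 [ 482. -157.  140
[... 299 characters left out ...]
 477. -165.  132.]
 [ 481. -158.   76.]
 [ 480. -160.   90.]
 [ 481. -163.   81.]
 [ 389.  -77.  123.]]
[199 155   4  10  13] [388. -75. 115.] [392. -70. 127.]
[167 160   4   8   9] [ 342. -142.  119.] [ 346. -140.  125.]
[200 166   2  11  16] [386. -76.  82.] [388. -72.  97.]
[198 169   1   9   9] [380. -81.  73.] [382. -80.  86.]
[247 177  11  10  64] [509. -16.  68.] [519.  -0.  72.]
[202 179   8  30 156] [ 489. -166.  111.] [ 497. -155.  144.]
[153 189   2   9   9] [ 368. -225.   84.] [ 370. -221.   97.]
[177 218   5  16  62] [ 506. -273.   88.] [ 511. -267.  105.]
cam in tool [  74.05280604    0.31971577 -179.66698613] [-2.56311075e-01 -1.50164755e-03  1.57162519e+00] 324.83457235386925
```

View pics/crop1.png

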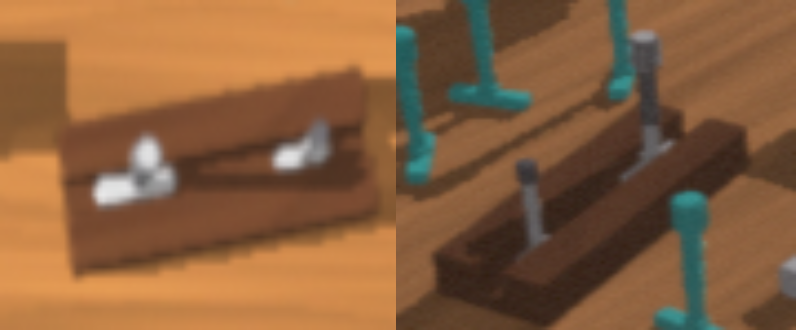

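The enlarged crop confirms it. The tall steel gauge with its knob at the left (+y) end of the rack, at crop (645,50), reaches z of about 141 mm, matching 15+124. The short one at the other end, crop (527,170), reaches z of about 104. I'll use the tall one, at about (485,-161).

First I'll look at the mortise with the wrist camera.

arm_command --pt "1 0 0 0 0.187" --pt "1 0 0 0 0.187" --pt "1 0 0 0 0.187" --pt "1 0 0 0 0.187" --pt "1 0 0 0 0.187" --pt "1 0 0 0 0.187" --pt "1 -0.0465 0.0314 0 0" --pt "1 -0.0465 0.0314 0 0" --pt "1 -0.0465 0.0314 0 0" --pt "1 -0.0465 0.0314 0 0" --pt "1 -0.0465 0.0314 0 0" --pt "1 -0.0465 0.0314 0 0" --pt "1 -0.0465 0.0314 0 0" --pt "1 -0.0465 0.0314 0 0" --pt "1 -0.0465 0.0314 0 0" --pt "1 0 0 0 0"

```text
clock: 2.15
eef_pos: [519.5, 92.0, 204.8]
eef_rot: [-3.141, 0.0, 1.601]
wrist_force: [-0.3, 0.1, 0.8]
finger_gap: 94.2
finger_force: 0.0
```

```bash
cat >> h.py <<'E'
def todelta(world,yaw=None):
    s=manip.read_state(); Rt=R.from_euler('xyz',s['eef_rot'])
    print('clock',round(s['clock'],2),'pos',s['eef_pos'].round(1),'rot',np.round(s['eef_rot'],3),'F',s['wrist_force'].round(1),'gap',round(s['finger_gap'],1),'tool shift',Rt.inv().apply(np.array(world)-s['eef_pos']).round(1))
E
python3 - <<'E'
from h import *
import pickle
w=shot('wrist'); pickle.dump(w,open('w1.pkl','wb')); print(w['eye'],w['orientation'])
cv2.imwrite('pics/w1.png',cv2.resize(w['img'],(800,600)))
todelta([485,-161,205])
E
```

```text
[517.12956817 166.11339137 384.52814955] [2.88355125e+00 1.73960978e-03 2.91406261e-02]
clock 2.2 pos [518.6  93.6 204.9] rot [-3.141  0.     1.602] F [-0.9 -0.   0.3] gap 94.3 tool shift [-2.534e+02 -4.160e+01 -1.000e-01]
```

View pics/w1.png

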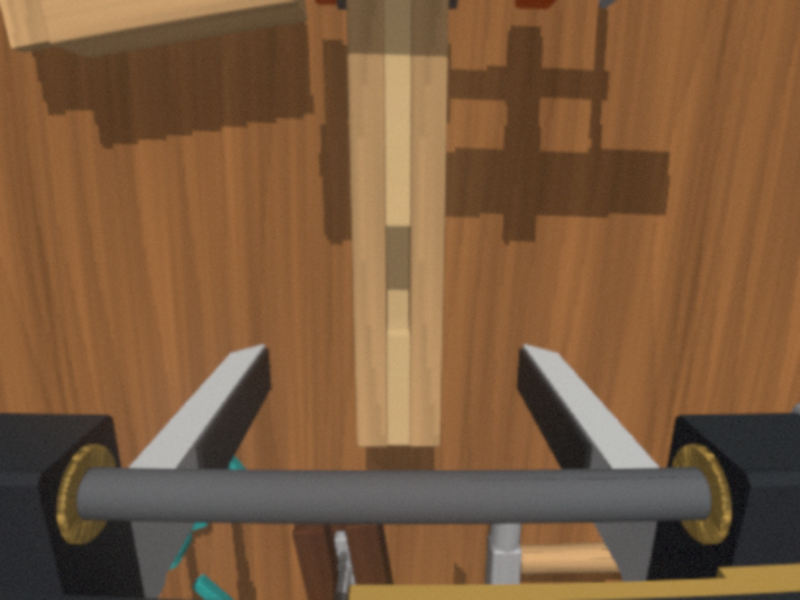

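The view shows the mortise in the middle lamella, from (398,226) at the +y end to (398,329) at the -y end. It is shadowed as far as v=290 and lit below that. Next: edge measurement.

```bash
python3 - <<'E'
from h import *
import pickle
w=pickle.load(open('w1.pkl','rb')); g=w['img'].astype(float)
print('col',[(v,*g[v,251:258].mean(0).round(0).astype(int)) for v in list(range(141,149))+list(range(182,190))+list(range(205,216))])
for v in (100,160,195,230,260): print(v,[(u,int(g[v-2:v+3,u].mean())) for u in list(range(222,232))+list(range(242,268))+list(range(276,288))])
P=pts(w)
for v in range(140,222,6): print(v,P[v,250:260,:].mean(0).round(1))
print(onplane(w,[(254.5,144.5),(254.5,210.5)],70).round(1))
E
```

```text
col [(141, np.int64(122), np.int64(171), np.int64(205)), (142, np.int64(121), np.int64(170), np.int64(202)), (143, np.int64(117), np.int64(163), np.int64(194)), (144, np.int64(104), np.int64(144), np.int64(171)), (145, np.int64(86), np.int64(119), np.int64(143)), (146, np.int64(75), np.int64(107), np.int64(128)), (147, np.int64(75), np.int64(105), np.int64(127)), (148, np.int64(75), np.int64(106), np.int64(127)), (182, np.int64(76), np.int64(105), np.int64(128)), (183, np.int64(74), np.int64(105), np.int64(127)), (184, np.int64(79), np.int64(112), np.int64(135)), (185, np.int64(95), np.int64(133), np.int64(159)), (186, np.int64(109), np.int64(152), np.int64(183)), (187, np.int64(114), np.int64(160), np.int64(191)), (188, np.int64(113), np.int64(160), np.int64(191)), (189, np.int64(113), np.int64(159), np.int64(191)), (205, np.int64(116), np.int64(164), np.int64(196)), (206, np.int64(117), np.int64(165), np.int64(197)), (207, np.int64(119), np.int64(166), np.int64(198)), (208, np.int64(118), np.int64(166), np.int64(198)), (209, np.int64(119), np.int64(166), np.int64(199)), (210, np.in
[... 2872 characters left out ...]
53, 163), (254, 161), (255, 163), (256, 162), (257, 162), (258, 161), (259, 162), (260, 161), (261, 154), (262, 142), (263, 141), (264, 145), (265, 147), (266, 148), (267, 144), (276, 134), (277, 138), (278, 142), (279, 144), (280, 142), (281, 131), (282, 110), (283, 104), (284, 104), (285, 102), (286, 102), (287, 101)]
140 [520.2 135.1  70.5]
146 [520.7 125.1  34.8]
152 [520.9 118.6  34.8]
158 [521.1 112.1  34.7]
164 [521.3 105.6  35.2]
170 [521.6  99.   35.1]
176 [521.8  92.2  34.6]
182 [522.   85.5  34.8]
188 [522.2  78.7  35. ]
194 [522.4  71.8  35. ]
200 [522.6  64.8  35. ]
206 [522.8  58.   35.8]
212 [522.7  58.1  57.3]
218 [522.7  56.   70.7]
[[520.3 130.7  70. ]
 [522.4  63.8  70. ]]
```

```bash
python3 - <<'E'
from h import *
import pickle
w=pickle.load(open('w1.pkl','rb')); g=w['img'].astype(float).mean(2)
P=pts(w)
for v in range(200,226): print(v,P[v,251:258,:].mean(0).round(1),g[v,251:258].mean().round(0),w['z_map'][v,254].round(1))
print('edges',onplane(w,[(246.2,160),(262.8,160),(246.5,195),(262.5,195)],70).round(1))
L=onplane(w,[(224,100),(284.8,100),(227.6,260),(281.6,260)],70).round(1);print('leg',L,(L[0]+L[1])/2,(L[2]+L[3])/2)
M=onplane(w,[(246.5,100),(262,100),(247.3,260),(262,260)],70);print('lam',(M[0]+M[1])/2,(M[2]+M[3])/2)
print('end of leg',onplane(w,[(254,v) for v in (282,284,286)],70),[(v,int(g[v,250:258].mean())) for v in range(278,290)])
E
```

```text
200 [522.1  64.8  34.8] 155.0 364.9
201 [522.1  63.6  34.9] 155.0 364.8
202 [522.1  62.5  35.1] 155.0 364.0
203 [522.2  61.3  35.1] 156.0 364.7
204 [522.2  60.1  35.1] 159.0 365.3
205 [522.2  59.   35.1] 159.0 365.7
206 [522.3  58.   35.7] 160.0 365.5
207 [522.3  57.9  39.1] 161.0 362.4
208 [522.2  58.   43.2] 161.0 357.3
209 [522.2  58.1  47.1] 161.0 354.1
210 [522.2  58.   50.3] 165.0 351.4
211 [522.2  58.   53.8] 169.0 348.0
212 [522.2  58.   57.3] 172.0 343.7
213 [522.1  58.   60.6] 172.0 340.8
214 [522.1  58.1  64.1] 169.0 337.9
215 [522.1  58.1  67.2] 165.0 334.0
216 [522.1  58.3  71. ] 162.0 330.9
217 [522.1  57.1  70.8] 161.0 331.4
218 [522.2  56.1  70.8] 162.0 332.0
219 [522.2  55.   70.9] 161.0 331.2
220 [522.2  54.   71.2] 162.0 330.9
221 [522.3  52.6  70.1] 161.0 332.6
222 [522.3  51.7  70.6] 162.0 333.2
223 [522.3  50.4  70.2] 161.0 333.3
224 [522.4  49.7  71.3] 162.0 332.5
225 [522.4  48.5  70.9] 162.0 333.2
edges [[512.7 115.4  70. ]
 [528.9 115.8  70. ]
 [513.9  79.9  70. ]
 [529.9  80.4  70. ]]
leg [[490.5 171.4  70. ]
 [547.4 173.1  70. ]
 [495.6   7.7  70. ]
 [553.    9.4  70. ]] [518.95 172.25  70.  ] [524.3    8.55  70.  ]
lam [518.80166371 172.23466634  70.        ] [524.32191976   8.61983744  70.        ]
end of leg [[524.44914665 -17.65499998  70.        ]
 [524.52533065 -20.09998329  70.        ]
 [524.60183836 -22.55502801  70.        ]] [(278, 163), (279, 162), (280, 162), (281, 163), (282, 163), (283, 157), (284, 134), (285, 96), (286, 72), (287, 68), (288, 68), (289, 67)]
```

arm_command --pt "1 -0.0507 -0.0083 0 0" --pt "1 -0.0507 -0.0083 0 0" --pt "1 -0.0507 -0.0083 0 0" --pt "1 -0.0507 -0.0083 0 0" --pt "1 -0.0507 -0.0083 0 0" --pt "1 0 0 0 0" --pt "1 0 0 0 0"

```text
clock: 3.08
eef_pos: [485.5, -158.8, 205.4]
eef_rot: [-3.142, -0.0, 1.606]
wrist_force: [0.1, -0.2, 0.1]
finger_gap: 93.9
finger_force: 0.0
```

```bash
python3 - <<'E'
from h import *
import pickle
w=shot('wrist'); pickle.dump(w,open('w2.pkl','wb')); print(w['eye'],w['orientation'])
cv2.imwrite('pics/w2.png',cv2.resize(w['img'],(800,600)))
todelta([485,-161,205])
P=pts(w); z=P[...,2]; m=(z>128)&(z<146)&(abs(P[...,0]-485)<30)&(abs(P[...,1]+161)<30)
q=P[m]; print(len(q),q.min(0),q.max(0),np.median(q,0)); v,u=np.where(m); print(u.min(),u.max(),v.min(),v.max())
E
```

```text
[482.67902887 -84.85160531 385.19761143] [2.88422067e+00 9.66386754e-04 3.38723187e-02]
clock 3.12 pos [ 485.6 -158.6  205.5] rot [-3.142 -0.     1.606] F [-0.3 -0.4 -0.2] gap 94.0 tool shift [-2.4 -0.7  0.5]
398 [ 476.34360103 -170.83958434  128.07211602] [ 493.44060048 -153.53651011  143.14175162] [ 484.88496824 -160.2915031   140.23844129]
241 262 194 217
```

View pics/w2.png

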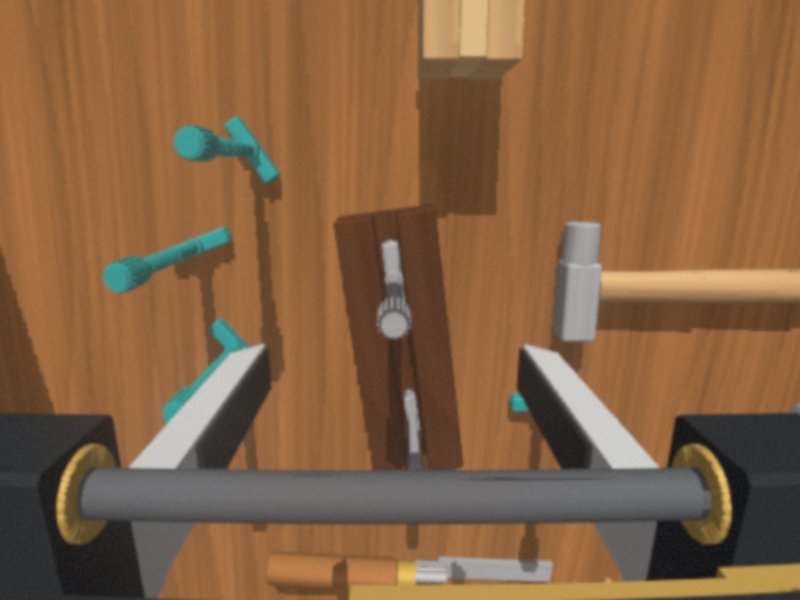

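The knob's top is at (393,321) with its head end at (391,245), in the groove. The smaller gauge is below at (412,400), and the decoys sit to the left and right. I'll measure the knob centre and groove direction.

```bash
python3 - <<'E'
from h import *
import pickle
w=pickle.load(open('w2.pkl','rb'))
P=pts(w); z=P[...,2]; m=(z>137)&(abs(P[...,0]-485)<30)&(abs(P[...,1]+161)<30)
(x,y),r=cv2.minEnclosingCircle(np.argwhere(m)[:,::-1].astype(np.float32)); print('knob px',x,y,r,onplane(w,[(x,y)],139),P[m].mean(0))
# rack top mask: height 36..44
k=((abs(z-40)<4)&(abs(P[...,0]-485)<90)&(P[...,1]<-90)&(P[...,1]>-230)); q=P[k]
for a in range(-230,-110,12):
    s=q[(q[:,1]>a)&(q[:,1]<=a+12)]
    if len(s)>20:
        xs=np.sort(s[:,0]); gap=np.argmax(np.diff(xs)); print(a+6,len(s),xs[0].round(1),xs[-1].round(1),xs[gap].round(1),xs[gap+1].round(1))
h=(z>20)&(z<32)&(abs(P[...,0]-485)<30)&(P[...,1]>-165)&(P[...,1]<-105); 
print('head',P[h][::6].round(0)[:25])
g=(abs(z-15)<3)&(abs(P[...,0]-485)<30)&(P[...,1]>-225)&(P[...,1]<-110); print('floor',P[g][::12].round(0)[:20])
print('headpx',onplane(w,np.array([(391,240)])/1.5625,21+4))
E
```

```text
knob px 254.0 357.06451416015625 160.11459350585938 [[ 492.06960969 -306.24379217  139.        ]] [ 485.04423765 -135.69875651  315.46741736]
-224 465 458.9 530.0 486.4 502.0
-212 489 456.4 528.1 484.9 500.3
-200 459 454.0 526.1 482.3 498.7
-188 433 452.7 524.2 474.0 497.0
-176 521 450.4 522.5 478.1 494.4
-164 549 448.1 520.7 476.8 480.9
-152 556 446.9 517.8 474.3 485.2
-140 560 444.8 516.0 472.9 487.6
-128 579 442.6 514.3 470.4 486.1
-116 285 447.6 512.4 469.0 484.8
head [[ 508. -111.   20.]
 [ 506. -112.   30.]
 [ 497. -113.   28.]
 [ 488. -115.   27.]
 [ 462. -119.   24.]
 [ 468. -119.   22.]
 [ 470. -124.   23.]
 [ 471. -134.   28.]
 [ 481. -137.   25.]
 [ 478. -138.   25.]
 [ 484. -138.   26.]
 [ 478. -139.   26.]
 [ 485. -139.   27.]
 [ 478. -140.   27.]
 [ 485. -140.   27.]
 [ 478. -141.   28.]
 [ 485. -141.   28.]
 [ 478. -142.   28.]
 [ 485. -142.   28.]
 [ 479. -143.   28.]
 [ 486. -143.   28.]
 [ 481. -144.   29.]
 [ 477. -146.   27.]
 [ 484. -146.   27.]
 [ 477. -147.   27.]]
floor [[ 505. -112.   13.]
 [ 484. -116.   16.]
 [ 483. -117.   17.]
 [ 474. -118.   16.]
 [ 469. -120.   14.]
 [ 483. -119.   17.]
 [ 480. -120.   15.]
 [ 478. -121.   15.]
 [ 475. -123.   15.]
 [ 473. -124.   16.]
 [ 470. -125.   15.]
 [ 484. -125.   14.]
 [ 482. -126.   15.]
 [ 480. -127.   15.]
 [ 477. -128.   17.]
 [ 475. -129.   15.]
 [ 474. -131.   14.]
 [ 472. -132.   15.]
 [ 485. -131.   15.]
 [ 483. -133.   16.]]
headpx [[ 482.43271583 -135.41297964   25.        ]]
```

Groove yaw comes out at 0.165 rad and the knob is at about (484.8,-161.5), with its top at 140 as expected. The leg's yaw is 0.033. Its mortise spans y 58.2 to 130.7 (72.5 long), centred at (521.5,94.5), with the floor at about z=35. I'll grasp now.

arm_command --pt "1 0 0 0 -0.13" --pt "1 -0.0027 -0.0013 0.03 0" --pt "1 0 0 0.03 0" --pt "1 0 0 0.02 0" --pt "1 0 0 0.0175 0" --pt "1 0 0 0 0" --pt "1 0 0 0 0"

```text
clock: 4.0
eef_pos: [485.1, -162.3, 108.8]
eef_rot: [3.141, 0.0, 1.736]
wrist_force: [0.2, -1.2, 0.3]
finger_gap: 93.9
finger_force: 0.0
```

```bash
python3 - <<'E'
from h import *
import pickle
w=shot('wrist'); pickle.dump(w,open('w3.pkl','wb'))
cv2.imwrite('pics/w3.png',w['img'][60:360,80:440])
todelta([484.8,-161.5,108])
E
```

```text
clock 4.05 pos [ 485.1 -162.5  108.9] rot [3.140e+00 1.000e-03 1.736e+00] F [ 0.4  0.9 -0.8] gap 94.1 tool shift [ 1.1 -0.2  0.9]
```

View pics/w3.png

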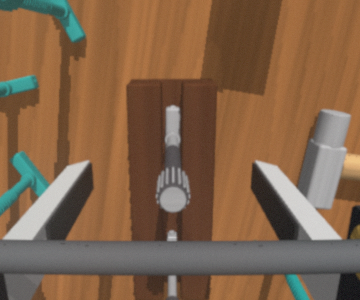

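The knob, at crop (173,197), sits centred between the fingertips (midline at u≈172). I'll close on it.

arm_command --pt "-0.4 0 0 0 0" --pt "-0.6 0 0 0 0" --pt "-1 0 0 0 0" --pt "-1 0 0 0 0" --pt "-1 0 0 0 0" --pt "-1 0 0 0 0" --pt "-1 0 0 0 0" --pt "-1 0 0 0 0" --newtons 35

```text
clock: 5.05
eef_pos: [484.6, -162.9, 108.0]
eef_rot: [3.142, 0.0, 1.735]
wrist_force: [0.1, 0.5, 0.1]
finger_gap: 17.2
finger_force: 0.0
```

arm_command --pt "-1 0 0 0 0" --pt "-1 0 0 0 0" --pt "-1 0 0 0 0"

```text
clock: 5.42
eef_pos: [484.6, -162.9, 107.9]
eef_rot: [3.142, 0.0, 1.735]
wrist_force: [0.7, 0.2, 0.1]
finger_gap: 15.6
finger_force: 35.0
```

arm_command --pt "-1 0 0 -0.008 0" --pt "-1 0 0 -0.016 0" --pt "-1 0 0 -0.022 0" --pt "-1 0 0 -0.022 0" --pt "-1 0 0 -0.022 0" --pt "-1 0 0 0 0.0655" --pt "-1 0 0 0 0.066" --pt "-1 0.032 0.0057 0 0" --pt "-1 0.032 0.0057 0 0" --pt "-1 0.032 0.0057 0 0" --pt "-1 0.032 0.0057 0 0" --pt "-1 0.032 0.0057 0 0" --pt "-1 0.032 0.0057 0 0" --pt "-1 0.032 0.0057 0 0" --pt "-1 0.032 0.0054 0 0" --pt "-1 0 0 0.012 0" --pt "-1 0 0 0.012 0" --pt "-1 0 0 0 0" --pt "-1 0 0 0 0"

```text
clock: 7.8
eef_pos: [521.7, 93.8, 174.3]
eef_rot: [3.141, 0.0, 1.602]
wrist_force: [-0.1, 0.5, -1.7]
finger_gap: 15.3
finger_force: 35.0
```

```bash
python3 - <<'E'
from h import *
import pickle
w=shot('wrist'); pickle.dump(w,open('w4.pkl','wb'))
cv2.imwrite('pics/w4.png',cv2.resize(w['img'][60:260,170:340],None,fx=3,fy=3))
todelta([521.5,94.5,173])
m=onplane(w,[(200,100)],70)
print(proj(w,[[521.5+18*.0327*2,58.2,70],[520.3,130.7,70]]))
E
```

```text
clock 7.85 pos [521.8  93.9 174.4] rot [ 3.141 -0.     1.603] F [-0.8  1.  -0.8] gap 15.3 tool shift [ 0.6 -0.2  1.4]
[[252.15485405 228.22780138]
 [252.01408764 150.43734283]]
```

View pics/w4.png

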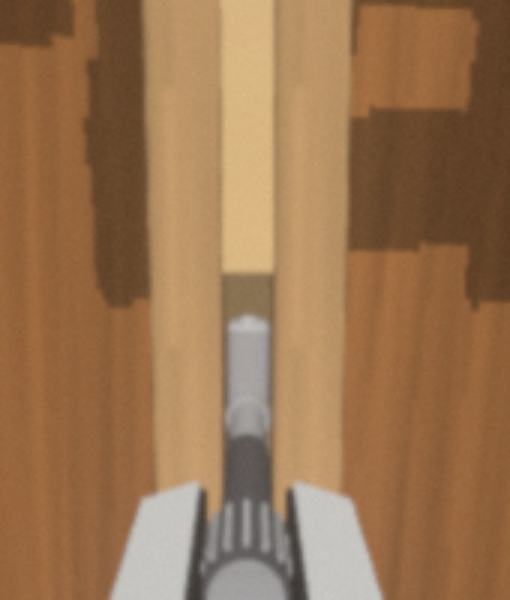

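The head (crop u 228–270) is centred over the slot (u 222–274), and the +y mortise end is at crop v≈272, as predicted. I'll check the numbers for the fine offset.

```bash
python3 - <<'E'
from h import *
import pickle
w=pickle.load(open('w4.pkl','rb'))
U=lambda a:np.array(a,float)/3+[170,60]
print('tip b',onplane(w,U([(249,317)]),87.5))
h=onplane(w,U([(228,335),(270,335),(229,385),(270,385)]),91);print('head',h.round(1),h[:2].mean(0),h[2:].mean(0))
s=onplane(w,U([(222,290),(274,290)]),70);print('slot',s.round(1),s.mean(0))
g=w['img'].astype(int).sum(2)//3
for v in (165,172,180,186): print(v,g[v,240:266])
E
```

```text
tip b [[521.43448877 120.34393125  87.5       ]]
head [[515.8 115.8  91. ]
 [527.3 116.1  91. ]
 [516.4 101.6  91. ]
 [527.9 102.   91. ]] [521.5620033  115.96315033  91.        ] [522.15017477 101.81739949  91.        ]
slot [[513.4 125.   70. ]
 [528.7 125.5  70. ]] [521.0434248  125.23296111  70.        ]
165 [142 141 139 126 104 104 111 116 119 128 143 156 162 160 152 137 128 121
 117 107  99 114 132 141 144 146]
172 [144 145 142 126 103 108 138 152 160 162 164 164 163 165 167 163 162 160
 152 128 110 117 131 142 146 148]
180 [145 144 144 128 104 112 135 154 159 162 164 162 164 165 162 162 161 158
 148 128 109 119 134 141 146 148]
186 [145 145 141 130 106 110 139 155 160 164 163 162 162 163 164 161 159 156
 147 124 106 121 135 143 145 145]
```

arm_command --pt "-1 0.001 -0.0002 0.005 0" --pt "-1 0 0 0.006 0" --pt "-1 0 0 0.005 0" --pt "-1 0 0 0.004 0" --pt "-1 0 0 0.004 0" --pt "-1 0 0 0 0"

```text
clock: 8.6
eef_pos: [521.2, 95.4, 149.6]
eef_rot: [-3.141, 0.0, 1.603]
wrist_force: [0.4, 0.1, -2.8]
finger_gap: 15.5
finger_force: 35.0
```

arm_command --pt "-1 0 0 0.005 0" --pt "-1 0 0 0.004 0" --pt "-1 0 0 0.004 0" --pt "-1 0 0 0.003 0" --pt "-1 0 0 0.001 0" --pt "-1 0 0 0.001 0" --pt "-1 0 0 0 0"

```text
clock: 9.48
eef_pos: [521.4, 95.4, 132.0]
eef_rot: [3.142, -0.0, 1.603]
wrist_force: [-0.6, 0.2, -2.0]
finger_gap: 15.2
finger_force: 35.0
```

Foot is at about z=39. I'll feel for the floor in small steps.

arm_command --pt "-1 0 0 0.001 0" --pt "-1 0 0 0.001 0" --pt "-1 0 0 0 0"

```text
clock: 9.85
eef_pos: [521.3, 95.4, 129.9]
eef_rot: [-3.141, 0.0, 1.603]
wrist_force: [-0.0, -0.1, -0.8]
finger_gap: 15.0
finger_force: 35.0
```

arm_command --pt "-1 0 0 0.0007 0" --pt "-1 0 0 0.0006 0" --pt "-1 0 0 0 0"

```text
clock: 10.22
eef_pos: [521.3, 95.4, 128.6]
eef_rot: [-3.141, 0.0, 1.603]
wrist_force: [-0.5, 0.3, -2.0]
finger_gap: 15.1
finger_force: 35.0
```

arm_command --pt "-1 0 0 0.0005 0" --pt "-1 0 0 0.0005 0" --pt "-1 0 0 0 0"

```text
clock: 10.6
eef_pos: [521.3, 95.4, 127.6]
eef_rot: [-3.141, 0.0, 1.603]
wrist_force: [0.3, -0.4, -2.0]
finger_gap: 15.0
finger_force: 35.0
```

```bash
python3 - <<'E'
from h import *
todelta([521.5,94.5,128])
E
```

```text
clock 10.6 pos [521.3  95.4 127.6] rot [-3.141  0.     1.603] F [ 0.3 -0.4 -2. ] gap 15.0 tool shift [-0.9  0.2 -0.4]
```

arm_command --pt "-1 0 0 0.0005 0" --pt "-1 0 0 0 0"

```text
clock: 10.85
eef_pos: [521.4, 95.4, 127.2]
eef_rot: [3.142, 0.0, 1.603]
wrist_force: [-0.4, -1.3, -1.3]
finger_gap: 15.4
finger_force: 35.0
```

arm_command --pt "-1 0 0 0.0005 0" --pt "-1 0 0 0 0"

```text
clock: 11.1
eef_pos: [521.6, 95.4, 127.1]
eef_rot: [3.141, -0.0, 1.603]
wrist_force: [-0.8, 0.2, 4.4]
finger_gap: 15.4
finger_force: 35.0
```

arm_command --pt "-1 0 0 0.0005 0" --pt "-1 0 0 0 0"

```text
clock: 11.35
eef_pos: [521.8, 95.4, 127.0]
eef_rot: [3.14, -0.0, 1.603]
wrist_force: [-1.5, 0.0, 9.8]
finger_gap: 15.0
finger_force: 35.0
```

Floor felt at a TCP z of 127, which puts the foot at about 34, as the depth map said. I'll ease off slightly and undo the lock counter-clockwise.

arm_command --pt "-1 0 0 -0.0003 0" --pt "-1 0 0 0 0" --pt "-1 0 0 0 0"

```text
clock: 11.72
eef_pos: [521.7, 95.4, 127.1]
eef_rot: [3.14, -0.0, 1.603]
wrist_force: [-0.7, 0.6, 5.9]
finger_gap: 15.4
finger_force: 35.0
```

arm_command --pt "-1 0 0 0 -0.115" --pt "-1 0 0 0 -0.115" --pt "-1 0 0 0 -0.115" --pt "-1 0 0 0 0"

```text
clock: 12.22
eef_pos: [521.8, 95.4, 127.0]
eef_rot: [3.14, 0.0, 1.95]
wrist_force: [-0.6, 0.5, 6.1]
finger_gap: 15.2
finger_force: 35.0
```

arm_command --pt "-1 0 0 0 -0.115" --pt "-1 0 0 0 -0.115" --pt "-1 0 0 0 -0.115" --pt "-1 0 0 0 -0.115" --pt "-1 0 0 0 -0.115" --pt "-1 0 0 0 -0.115" --pt "-1 0 0 0 -0.115" --pt "-1 0 0 0 0" --pt "-1 0 0 0 0" --pt "-1 0 0 0 0" --pt "-1 0 0 0 0"

```text
clock: 13.6
eef_pos: [521.8, 95.5, 126.9]
eef_rot: [3.141, 0.001, 2.752]
wrist_force: [1.6, 1.7, 5.5]
finger_gap: 15.2
finger_force: 35.0
```

```bash
python3 - <<'E'
from h import *
import pickle
s=manip.read_state(); print(s['moment'],s['joints'].round(2))
w=shot('scene'); pickle.dump(w,open('s5.pkl','wb'))
w=shot('wrist'); pickle.dump(w,open('w5.pkl','wb'))
cv2.imwrite('pics/w5.png',cv2.resize(w['img'][100:300,150:360],None,fx=3,fy=3))
E
```

```text
[ 0.36015428 -0.38922472  0.05705476] [ 0.11  0.33  1.67  0.    1.14 -1.07]
```

View pics/w5.png

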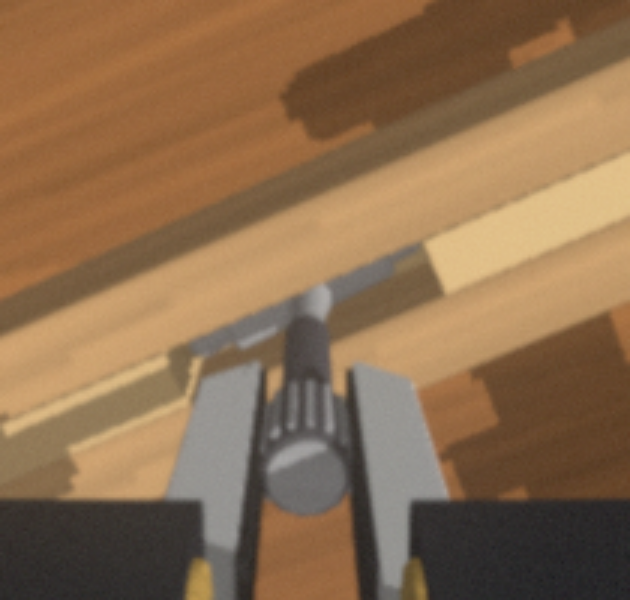

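The gauge stands aligned in the slot with both plungers out: tip at the left end at (190,350), and at the right end by (425,255). I'll lock again by the same turn clockwise.

arm_command --pt "-1 0 0 0 0.115" --pt "-1 0 0 0 0.115" --pt "-1 0 0 0 0.115" --pt "-1 0 0 0 0.115" --pt "-1 0 0 0 0.115" --pt "-1 0 0 0 0.115" --pt "-1 0 0 0 0.115" --pt "-1 0 0 0 0.115" --pt "-1 0 0 0 0.115" --pt "-1 0 0 0 0.115" --pt "-1 0 0 0 0" --pt "-1 0 0 0 0" --pt "-1 0 0 0 0" --pt "-1 0 0 0 0"

```text
clock: 15.45
eef_pos: [521.3, 95.4, 126.4]
eef_rot: [-3.141, 0.0, 1.604]
wrist_force: [2.7, -0.6, 0.4]
finger_gap: 15.1
finger_force: 35.0
```

```bash
python3 - <<'E'
from h import *
import pickle
todelta([521.3,94.5,128]); print(manip.read_state()['moment'])
w=shot('wrist'); pickle.dump(w,open('w6.pkl','wb'))
cv2.imwrite('pics/w6.png',cv2.resize(w['img'][100:300,170:340],None,fx=3,fy=3))
E
```

```text
clock 15.45 pos [521.3  95.4 126.4] rot [-3.141  0.     1.604] F [ 2.7 -0.6  0.4] gap 15.1 tool shift [-0.9 -0.  -1.6]
[-0.07931771 -0.35027284 -0.03069481]
```

View pics/w6.png

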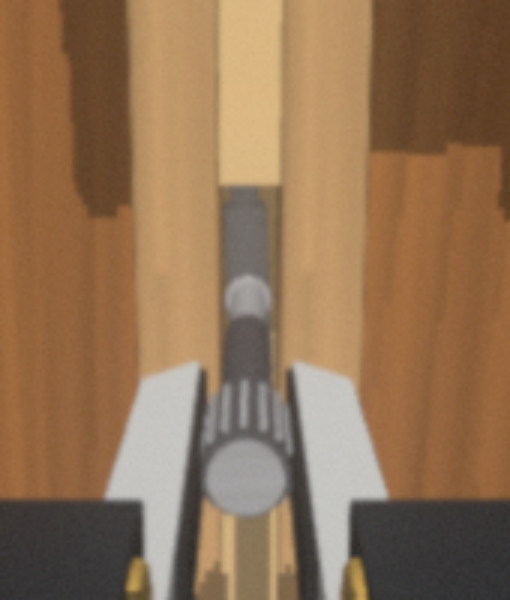

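Locked, with the head still spanning the slot. Plunger b is hidden under the +y edge at crop (248,187). I'll draw it straight up.

arm_command --pt "-1 0 0 -0.002 0" --pt "-1 0 0 -0.003 0" --pt "-1 0 0 -0.004 0" --pt "-1 0 0 -0.005 0" --pt "-1 0 0 -0.005 0" --pt "-1 0 0 -0.005 0" --pt "-1 0 0 -0.005 0" --pt "-1 0 0 -0.005 0" --pt "-1 0 0 -0.006 0" --pt "-1 0 0 -0.008 0" --pt "-1 0 0 -0.01 0" --pt "-1 0 0 -0.015 0" --pt "-1 0 0 0 0" --pt "-1 0 0 0 0"

```text
clock: 17.25
eef_pos: [521.2, 95.4, 199.3]
eef_rot: [-3.141, 0.0, 1.603]
wrist_force: [-0.8, 0.3, -3.0]
finger_gap: 15.3
finger_force: 35.0
```

```bash
python3 - <<'E'
from h import *
import pickle
todelta([484.6,-162.9,200])
w=shot('wrist'); pickle.dump(w,open('w7.pkl','wb'))
cv2.imwrite('pics/w7.png',cv2.resize(w['img'][100:300,170:340],None,fx=3,fy=3))
s=shot('scene'); pickle.dump(s,open('s7.pkl','wb'))
g=w['img'].astype(int).sum(2)//3
z=w['z_map']
for v in range(160,180,1): print(v,g[v,244:262],z[v,252].round())
E
```

```text
clock 17.25 pos [521.2  95.4 199.3] rot [-3.141  0.     1.603] F [-0.8  0.3 -3. ] gap 15.3 tool shift [-256.9  -45.    -0.7]
160 [131 115 129 147 155 162 162 159 154 141 130 114 110 110 111 108 104 121] 262.0
161 [133 115 126 140 149 158 160 157 152 143 130 117 108 111 110 107 103 123] 264.0
162 [132 116 123 139 152 156 156 156 152 143 132 115 111 110 112 108  99 121] 264.0
163 [132 114 124 142 150 155 159 157 153 142 131 115 108 110 110 108 103 123] 264.0
164 [134 115 123 139 148 155 156 156 153 146 131 115 109 112 110 106 100 119] 264.0
165 [134 111 123 139 151 156 155 156 154 143 131 116 114 111 112 106 105 121] 265.0
166 [137 122 124 140 151 154 157 158 155 147 139 131 126 115 108 108 105 121] 265.0
167 [145 139 144 149 156 159 163 161 160 157 150 156 145 126 113 105 104 122] 265.0
168 [152 163 166 168 171 174 180 179 175 180 176 175 167 136 119 106 101 124] 266.0
169 [155 174 179 182 182 186 186 190 188 187 185 184 171 141 120 110 103 121] 265.0
170 [149 167 174 176 177 181 180 179 178 177 174 172 162 141 122 111 102 122] 264.0
171 [139 156 164 168 168 169 168 171 168 166 165 165 153 138 121 111 104 122] 264.0
172 [141 157 160 164 165 167 170 165 165 164 164 162 152 137 118 109 107 123] 264.0
173 [143 154 161 161 168 166 164 167 166 165 162 162 156 138 124 108 103 124] 265.0
174 [143 156 158 162 166 165 167 167 164 164 166 157 154 141 120 108 104 122] 265.0
175 [142 156 162 161 167 165 168 165 166 163 162 162 155 140 118 107 102 124] 265.0
176 [142 150 158 163 167 167 165 166 165 164 161 160 156 140 118 108 102 121] 266.0
177 [145 150 160 163 168 166 163 166 167 164 164 162 158 142 122 108 104 124] 264.0
178 [143 155 159 163 164 166 163 168 165 165 163 163 153 140 123 109 103 124] 265.0
179 [139 151 157 165 166 164 166 163 165 165 163 162 158 144 122 108 101 126] 265.0
```

View pics/w7.png

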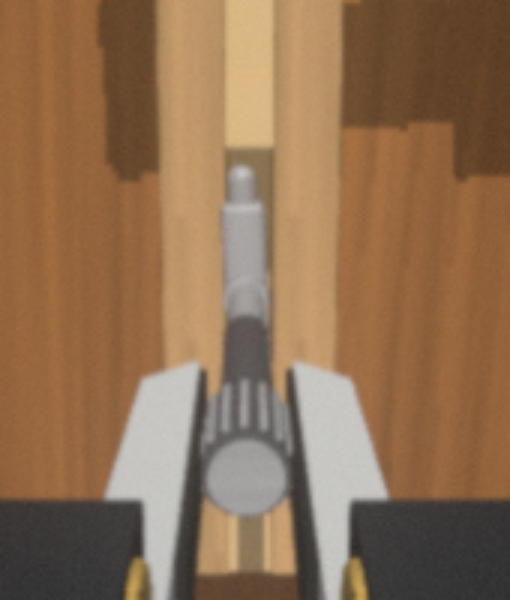

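```bash
python3 - <<'E'
from h import *
import pickle
w=pickle.load(open('w7.pkl','rb'))
g=w['img'].astype(float).mean(2)
P=pts(w)
print('head z',np.median(P[172:188,248:254,2]))
e=[]
for v in range(171,190,3):
    r=np.diff(g[v,238:270]); print(v,np.round(r).astype(int))
U=lambda a:np.array(a,float)/3+[170,100]
for z in (116,118): 
    h=onplane(w,U([(224,215),(265,215),(225,270),(266,270)]),z); a=h[:2].mean(0);b=h[2:].mean(0); print(h.round(1),a,b,'yaw',-(a-b)[0]/(a-b)[1])
print('tip b',onplane(w,U([(242,167)]),112),'knob',onplane(w,U([(246,477)]),230),'tipmid', onplane(w,U([(242,185)]),112+4))
E
```

```text
head z 119.56981734830222
171 [ -3  -3   2  -6 -10   8  17   8   4   0   2  -1   3  -3  -2  -1   0 -11
 -15 -18 -10  -7  18  18   4   0   3   1   3  -2   0]
174 [  0  -2  -1  -7  -6   9  13   3   4   3   0   1   0  -3   0   2  -9  -3
 -14 -20 -12  -4  18  17   4   3   2  -3  -2   1   3]
177 [  1  -3   1  -7  -2   7   5  10   3   5  -2  -3   3   1  -3   0  -2  -4
 -16 -21 -14  -4  20  16   8   3  -3  -2  -3   3   4]
180 [ -1  -3  -2  -1  -5   2  12   5   9  -1   1   1  -2  -1   1  -2   1  -7
 -12 -25 -15  -3  23  18   1   3   1   0  -3   2   1]
183 [  0  -2   0  -2   0  -3   4  13   4   1   3  -2   0  -2   2  -3  -2  -4
 -12 -23 -18  -1  22  14   6   3   0  -1  -3  -2   4]
186 [ -3  -2  -4   3  -3  -7   9  12   3   2   1   0  -2   5  -3  -4  -1  -1
 -13 -23 -17  -4  23  19   4   2  -1   2  -3  -1   0]
189 [ -1  -1  -1  -1  -3  -9   9  16   2   2   0   3   0  -2   1  -3  -1  -4
 -10 -23 -12  -8  24  16   5  -2   1   0   1   0   2]
[[514.2 117.3 116. ]
 [525.4 117.7 116. ]
 [514.9 101.7 116. ]
 [526.3 102.1 116. ]] [519.79221681 117.50372545 116.        ] [520.56128799 101.92741389 116.        ] yaw 0.049374409191332264
[[514.2 117.7 118. ]
 [525.4 118.1 118. ]
 [514.9 102.3 118. ]
 [526.2 102.6 118. ]] [519.78320198 117.89852962 118.        ] [520.5464245  102.44067328 118.        ] yaw 0.049374409191328975
tip b [[518.69898868 130.13933933 112.        ]] knob [[520.93397918  95.39403632 230.        ]] tipmid [[518.84971637 125.7977342  116.        ]]
```

The plunger is locked out, with tip b at about 35 mm from the axis as expected (half of ~72). The head yaw is only about 0.02 off the tool. Now back to the rack.

arm_command --pt "-1 0 0 -0.01 -0.055" --pt "-1 0 0 0 -0.055" --pt "-1 -0.03125 -0.00915 0 0" --pt "-1 -0.03125 -0.00915 0 0" --pt "-1 -0.03125 -0.00915 0 0" --pt "-1 -0.03125 -0.00915 0 0" --pt "-1 -0.03125 -0.00915 0 0" --pt "-1 -0.03125 -0.00915 0 0" --pt "-1 -0.03125 -0.00915 0 0" --pt "-1 -0.03125 -0.00915 0 0" --pt "-1 0 0 0.02 0" --pt "-1 0 0 0.02 0" --pt "-1 0 0 0.015 0" --pt "-1 0 0 0 0" --pt "-1 0 0 0 0"

```text
clock: 19.23
eef_pos: [484.7, -162.6, 155.1]
eef_rot: [3.141, 0.0, 1.713]
wrist_force: [-0.0, 0.0, -1.7]
finger_gap: 15.5
finger_force: 35.0
```

```bash
python3 - <<'E'
from h import *
import pickle
todelta([484.2,-162.5,108])
w=shot('wrist'); pickle.dump(w,open('w8.pkl','wb'))
cv2.imwrite('pics/w8.png',cv2.resize(w['img'][100:300,170:340],None,fx=3,fy=3))
E
```

```text
clock 19.23 pos [ 484.7 -162.6  155.1] rot [3.141 0.    1.713] F [-0.   0.  -1.7] gap 15.5 tool shift [ 0.1 -0.5 47.1]
```

View pics/w8.png

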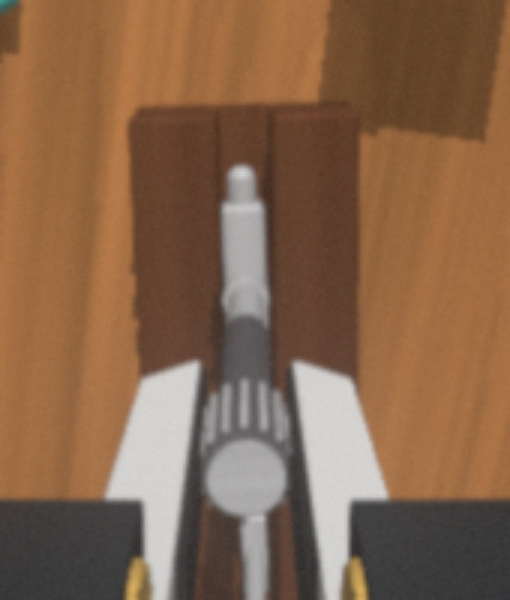

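The head (crop u 223–265) is centred over the groove (u 217–270). I'll lower it with a 0.5 mm correction.

arm_command --pt "-1 0 -0.0005 0.005 0" --pt "-1 0 0 0.008 0" --pt "-1 0 0 0.008 0" --pt "-1 0 0 0.008 0" --pt "-1 0 0 0.007 0" --pt "-1 0 0 0.005 0" --pt "-1 0 0 0.003 0" --pt "-1 0 0 0.001 0" --pt "-1 0 0 0 0"

```text
clock: 20.4
eef_pos: [483.9, -162.5, 109.5]
eef_rot: [3.141, 0.0, 1.713]
wrist_force: [-0.7, -0.2, -2.0]
finger_gap: 15.2
finger_force: 35.0
```

arm_command --pt "-1 0 0 0.0006 0" --pt "-1 0 0 0.0004 0" --pt "-1 0 0 0 0"

```text
clock: 20.78
eef_pos: [483.9, -162.5, 108.4]
eef_rot: [-3.142, -0.0, 1.713]
wrist_force: [0.4, -0.7, -2.1]
finger_gap: 15.2
finger_force: 35.0
```

arm_command --pt "-1 0 0 0.0005 0" --pt "-1 0 0 0 0"

```text
clock: 21.02
eef_pos: [483.9, -162.5, 107.9]
eef_rot: [-3.142, -0.0, 1.713]
wrist_force: [-0.7, 1.6, -1.7]
finger_gap: 15.5
finger_force: 35.0
```

arm_command --pt "-1 0 0 0.0005 0" --pt "-1 0 0 0 0"

```text
clock: 21.28
eef_pos: [483.9, -162.5, 107.4]
eef_rot: [-3.142, -0.0, 1.713]
wrist_force: [0.3, 0.2, -2.3]
finger_gap: 15.2
finger_force: 35.0
```

arm_command --pt "-1 0 0 0.0004 0" --pt "-1 0 0 0 0"

```text
clock: 21.52
eef_pos: [484.0, -162.6, 107.2]
eef_rot: [3.141, 0.0, 1.713]
wrist_force: [-0.2, -1.1, 0.4]
finger_gap: 15.2
finger_force: 35.0
```

It's on the groove floor. Release gently.

arm_command --pt "-1 0 0 0.0002 0" --pt "-1 0 0 0 0" --pt "-0.62 0 0 0 0" --pt "-0.55 0 0 0 0" --pt "-0.3 0 0 0 0" --pt "0.2 0 0 0 0" --pt "0.4 0 0 0 0" --pt "0.4 0 0 0 0" --newtons 5

```text
clock: 22.52
eef_pos: [483.9, -162.5, 106.8]
eef_rot: [-3.142, -0.0, 1.713]
wrist_force: [0.4, -0.1, 0.2]
finger_gap: 57.5
finger_force: 0.0
```

arm_command --pt "0.4 0 0 -0.02 0" --pt "0.4 0 0 -0.04 0" --pt "0.4 0 0 -0.04 0" --pt "0.4 0 0 0 0" --pt "0.4 0 0 0 0"

```text
clock: 23.15
eef_pos: [483.6, -162.4, 206.0]
eef_rot: [-3.141, -0.001, 1.713]
wrist_force: [0.5, 0.0, -0.8]
finger_gap: 66.0
finger_force: 0.0
```

```bash
python3 - <<'E'
from h import *
import pickle
todelta([484.2,-162.5,108])
w=shot('wrist'); s=shot('scene'); pickle.dump(w,open('w9.pkl','wb'))
cv2.imwrite('pics/w9.png',np.hstack([cv2.resize(w['img'][100:300,170:340],(400,470)),cv2.resize(s['img'][170:270,150:240],(400,470))]))
P=pts(w); m=(P[...,2]>128)&(P[...,2]<146)&(abs(P[...,0]-485)<25)&(abs(P[...,1]+161)<25); q=P[m]; print(q.min(0),q.max(0),np.median(q,0))
E
```

```text
clock 23.15 pos [ 483.6 -162.4  206. ] rot [-3.141e+00 -1.000e-03  1.713e+00] F [ 0.5  0.  -0.8] gap 66.0 tool shift [-0.2  0.7 98. ]
[ 474.40336361 -170.63073892  128.05126372] [ 491.56190569 -153.46041438  142.65757884] [ 482.69839833 -160.16741537  140.38948064]
```

View pics/w9.png

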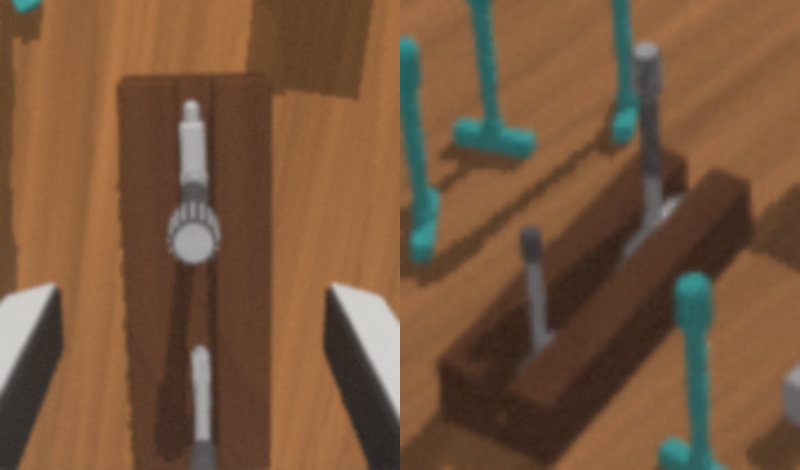

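The gauge stands upright in the groove with its plungers still out and the gripper clear. Its knob top is at (195,242) in the left panel, z≈140. The smaller gauge hasn't moved. Handing in.

```bash
python3 -c "
from h import *
print(ticket.sign_off())"
```

```text
the job is handed in; nothing more can be done
None
```

I measured the mortise at about 72.5 mm from the camera images and locked the larger gauge to it. The gauge now stands upright in the rack's groove, locked and let go, and the job was handed in at about 23 s; no verdict came back.

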